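Open the tube carousel's guard gate and hold it wide

TASK

Turn the carousel counter-clockwise (seen from above) by its top grip until the one tall wide tube clicks in at the gate. Then squeeze the gate's two catches, first the one nearest the latch post and after it the one nearer the hinge, swing the gate outward past its half-open detent, and finish while still holding it wide open with the fingers (at least 65 degrees), for it swings back by itself when let go. Leave the other things on the bench alone.

Things in the scene. Friction and masses are not known exactly. Their poses are not given: they have to be found in the camera images.
- station: The guarded carousel, fixed to the bench: white base plate 260 (x) x 345 (y) x 20 mm, from y = -220 to +125 mm. Origin on the carousel's axis at bench height, z up; the gate is in its -y side, latch post at the gate's -x end, hinge at its +x end. Clear fences 91 mm high close the other three sides. Its place and yaw vary.
- carousel_grip (a point): Centre of the carousel's grip: an upright black bar 50 mm long, 12 mm thick, 42 mm tall (148 to 190 mm above the bench), on a 16 mm stem on the carousel's axis. x is the bar's length, y its thickness, z up; it turns with the carousel. Everything within 150 mm of it is lower than 142 mm.
- carousel (a joint): Angle of the carousel (rad), growing counter-clockwise from above: 184 mm disc, six tubes 1.047 rad apart, a spring-ball detent for each (pulls in over 0.1 rad, 0.3 N m). Five tubes are thin (top at 98 mm), one tall and wide (29 mm cap, top at 138 mm). 0: the tall one is clicked in at the middle of the gate, grip bar along the station's x. Starts at -1.35 to -0.75, about one position short.
- outer_catch_mid (a point): First catch, nearest the latch post: midpoint between its two upright black tabs, 124 mm above the bench; x along the gate (latch to hinge), z up. Tabs 100 to 140 mm above the bench, each 6 mm thick along the gate, 20 mm wide across it; 48 mm over their outer faces when out, 32 mm when squeezed. The gate's top rail under them is at 100 mm; the catches' midpoints are 85 mm apart.
- outer_catch (a joint): How far each tab of the first catch is squeezed in (m): 0 out and latched, 0.008 fully in; both tabs move alike towards the middle. Takes about 5 N, stays where it is left. Squeezing draws its steel bolt out of the latch post: free of it from 0.006 on.
- inner_catch_mid (a point): Midpoint between the tabs of the second catch, the one nearer the hinge; the same shape, height and axes as the first. It lies 70 mm from the hinge axis along the gate, the first one 155 mm.
- inner_catch (a joint): How far each tab of the second catch has been squeezed in (m), as for the first: 0 out, 0.008 fully in, free from 0.006 on, stays where left.
- gate_pull (a point): Grip point on the gate's pull: an upright round black post 14 mm in diameter, 43 to 138 mm above the bench, standing 45 mm out in front of the gate on an arm at 43 to 53 mm, 150 mm along the gate from the hinge axis. The point is on its axis, 118 mm above the bench. x along the gate (latch to hinge), z up.
- gate_hinge (a point): The gate's upright hinge axis (this point is 118 mm above the bench); its axes are the station's.
- gate (a joint): Opening angle of the gate (rad): 0 shut, growing counter-clockwise from above as its free end swings outward, stop at 1.4. The gate is 200 mm long. Locked shut until both catches are squeezed. A spring closes it (0.1 N m shut, 0.4 wide open); a spring-ball detent between 0.47 and 0.73 takes up to about 1 N m, and a gate let go comes to rest there or shut.
- tip_box: Bystander: white box of blue pipette tips 120 x 85 x 68 mm, origin at its underside's centre.
- reagent_bottle: Bystander: glass bottle 60 mm across, 140 mm tall, origin at its underside's centre.
- beaker: Bystander: open glass beaker 70 mm across, 90 mm tall, origin at its underside's centre.

How it is judged:
By the outcome, as a careful person would: the job done as asked, in the order asked, and still so for the second after the job is handed in, while the arm keeps its last pose, push and grip.
It also fails if it takes over 61 s, if anything falls off the work surface, if the arm or the gripper's body presses on something with over 40 N, if the wrist force passes 120 N, or if a joint passes its speed limit or range.

ROBOT

A 7-joint arm with a two-finger parallel gripper is mounted at the origin on the work surface. World frame = base frame: x ahead of the robot, y to its left, z up, the work surface at z = 0. Lengths are in m, angles in rad, forces in N, time in s.
With the tool pointing down it reaches from about 0.425 to 0.875 m from the base axis. Payload 4.7 kg.
Tool frame: the origin (TCP) lies midway between the tips of the shut fingers; the grasp point (between the pads) lies 19 mm behind it; x points along the fingers, y is the direction in which the jaws open and shut, and the axes are right-handed (so a half turn about x gives the same grasp; the last joint's range is limited). The gripper opens to 87 mm and grips with 3 to 60 N. Pads are 19 mm wide; open, the fingers measure 117 mm over their backs; the gripper's body (75 mm by 190 mm) begins 51 mm behind the grasp point.
Start: joints at [1.355, 0.321, -0.07, 1.45, 0.023, 1.371, -0.057], TCP at [0.148, -0.633, 0.223] pointing down, gripper open.
Joint ranges: [-2.86, 2.86], [-0.3, 2.09], [-1.38, 1.24], [0.06, 2.45], [-1.56, 4.7], [0.09, 2.05], [-2.69, 2.69]. Speed limits (rad/s): [2.57, 2.57, 3.14, 3.14, 3.14, 3.14, 3.14].

INTERFACE

Orientations are given as a unit quaternion [w, x, y, z].
In Python, from rig import sensors, optics, workorder gives the robot as it stands.
- The arm moves only by the tool move_arm, never from a script. Its argument "moves" is a list that holds one entry, the list of rows, each a list of 7 numbers: the shift along the tool's x, y, z in mm, then the turn, a rotation vector about the tool's x, y, z in degrees, then the opening, from 0 (shut) to 1 (fully open). In form: [[[tx, ty, tz, ax, ay, az, grip], ...]]. A call has 1 to 8 rows; each row shifts and turns the commanded pose from where the row before left it, along the tool's axes as they then stand; what a row does not reach is not made up. A row lasts 1/12 s, in which the tool goes at most 41.7 mm and 7.16 degrees, less where a joint would pass 70% of its speed; a pose out of reach is approached as far as the arm can. A call is refused whole if a number of a shift passes 41.7 or a number of a turn 7.16, either way. A call with a gripper value outside its range is refused whole. The fingers move at their own pace and stop on an object; "squeeze" is the grip in N (left out, the last holds). Time passes only in rows, so rows that do not move let the fingers close. It gives the time, the measured TCP pose, the force and the opening at its end, in the units of the state.
- sensors.get_state(): the state, without advancing time (a new reading comes with each control period).
- optics.capture(name): name is "scene" or "top"; returns the picture (480x640x3 uint8, red, green, blue); there is no depth.
- optics.camera_params(name): a dict with "intrinsics" (3x3 intrinsics, pixels), "dist" ([k1, k2, p1, p2, k3] as OpenCV has them; the pictures are not rectified), "R" (3x3) and "t" (3): a world point X has camera coordinates R X + t. Camera axes: x right, y down, z forward; pixel columns grow to the right and rows downward; lengths in m; the calibration is good to about 2 mm. A picture is of the moment at which its call begins. camera_params takes no time and is no camera call.
- workorder.job_done(): hands the job in, once; it reports no verdict.
Trained networks look in the newest picture that a camera, given by its name, has taken for a name from the list of things; names that differ only in an ending like _2 or _b are one class to them, and where a whole thing is asked for, a point or a joint stands for the part that bears it (a point fixed in the world has none). Each returns a list of dicts, best first, with "confidence" (0 to 1); they miss things now and then, are a little off and sometimes report something else, mostly with a low value. They report only what shows in the picture. A call takes as long as a camera call.
- optics.trace(camera, query): "mask" (480x640 bool, what is visible of it) and "xy" ([column, row] in pixels, amid what is visible of it).
The state is a dict: "time_s": time; "q": joint angles; "joint_velocities": joint speeds; "joint_efforts": joint torques, N m; "tcp_pos": TCP position; "orientation": TCP orientation; "force": force on the tool from outside, world axes, zero at the start; "moment": the same for the moment, N m; "finger_gap": finger opening in m.
Only numpy, scipy, OpenCV 4.12 (cv2) and the standard library are available. Lean on these libraries where they do the work, as an engineer would, in place of code of your own. Each camera call takes 0.05 s, during which the arm holds its last target. There are 200 camera calls.

## Working session

There is one attempt and no reset: what is moved stays moved. The work goes in short steps, Python scripts to look and compute and a tool call to move; the robot and the scene stay as the last step left them, time stands still between calls to the robot, and variables do not carry over. Pictures are saved under pics/ and viewed, about 8 in all and at most 12, crops included, and the job is handed in when it is done.

Besides the shell and the picture viewer there is one more tool, called by a JSON object that holds its "fn" and its "kwargs", one argument or row to a line. move_arm: Moves the arm, as the interface text tells. Its arguments: {"type":"object","properties":{"moves":{"type":"array"},"squeeze":{"type":"number"}},"required":["moves"]}

```bash
mkdir -p pics; ls
python3 - <<'E'
from rig import sensors, optics
import cv2, numpy as np
s=sensors.get_state(); print({k:np.round(v,3).tolist() for k,v in s.items()})
for n in("scene","top"):
    im=optics.capture(n); cv2.imwrite(f"pics/{n}0.png",im[:,:,::-1])
    p=optics.camera_params(n); print(n,{k:np.round(v,4).tolist() for k,v in p.items()})
    for q in("carousel_grip","outer_catch_mid","inner_catch_mid","gate_pull","gate_hinge","station","carousel"):
        print(q,[(round(d['confidence'],2),np.round(d['xy'],1).tolist(),int(d['mask'].sum())) for d in optics.trace(n,q)[:3]])
E
```

```text
pics
{'time_s': 0.0, 'q': [1.355, 0.322, -0.07, 1.452, 0.023, 1.371, -0.057], 'joint_velocities': [-0.0, 0.0, -0.001, 0.002, -0.002, 0.0, 0.001], 'joint_efforts': [0.001, -49.129, -0.404, -31.253, -0.064, 0.044, 0.0], 'tcp_pos': [0.148, -0.632, 0.221], 'orientation': [-0.08, -0.702, -0.082, 0.703], 'force': [0.282, 0.074, 0.183], 'moment': [0.026, -0.029, -0.058], 'finger_gap': 0.087}
scene {'intrinsics': [[537.7073, 0.0, 310.1549], [0.0, 537.7073, 234.2252], [0.0, 0.0, 1.0]], 'dist': [0.0489, 0.0, 0.0, 0.0, 0.0], 'R': [[0.0232, 0.9996, 0.0143], [0.8506, -0.0123, -0.5256], [-0.5253, 0.0244, -0.8506]], 't': [0.0102, -0.3891, 1.5783]}
carousel_grip [(0.92, [369.0, 266.9], 4794)]
outer_catch_mid [(0.65, [311.5, 266.3], 1281)]
inner_catch_mid [(0.66, [313.9, 265.9], 1406)]
gate_pull [(0.59, [315.7, 266.8], 1289)]
gate_hinge [(0.81, [350.7, 276.7], 17472)]
station [(0.82, [353.7, 277.1], 17522)]
carousel [(0.92, [370.1, 270.2], 4787)]
top {'intrinsics': [[490.6355, 0.0, 323.2157], [0.0, 490.6355, 248.315], [0.0, 0.0, 1.0]], 'dist': [-0.1151, 0.0, 0.0, 0.0, 0.0], 'R': [[-0.0225, -0.9996, -0.0165], [-0.9878, 0.0247, -0.1537], [0.154, 0.0129, -0.988]], 't': [0.0211, 0.5262, 1.2862]}
carousel_grip [(0.78, [280.5, 228.3], 3450)]
outer_catch_mid []
inner_catch_mid [(0.87, [335.6, 227.3], 729), (0.22, [301.3, 227.2], 12165)]
gate_pull [(0.88, [334.2, 225.9], 634)]
gate_hinge [(0.95, [298.5, 227.1], 11969)]
station [(0.69, [299.9, 226.1], 11835)]
carousel [(0.23, [333.0, 227.2], 724)]
```

Run:
```python
import cv2
a=cv2.imread("pics/scene0.png")[170:380,220:500]; b=cv2.imread("pics/top0.png")[130:330,190:457]
cv2.imwrite("pics/s1.png",cv2.resize(a,(800,600),interpolation=cv2.INTER_CUBIC)); cv2.imwrite("pics/t1.png",cv2.resize(b,(800,600),interpolation=cv2.INTER_CUBIC))
```

```text
(no output)
```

View pics/s1.png

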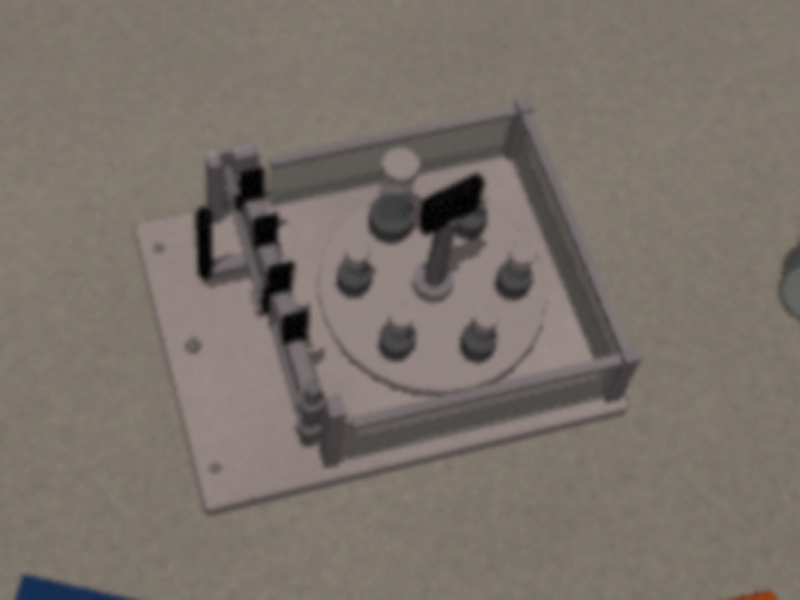

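View pics/t1.png

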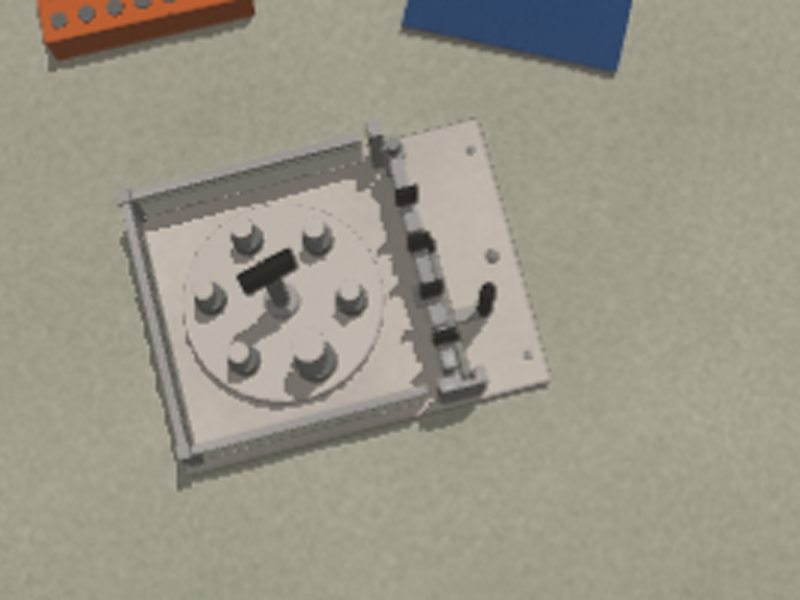

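View pics/scene0.png

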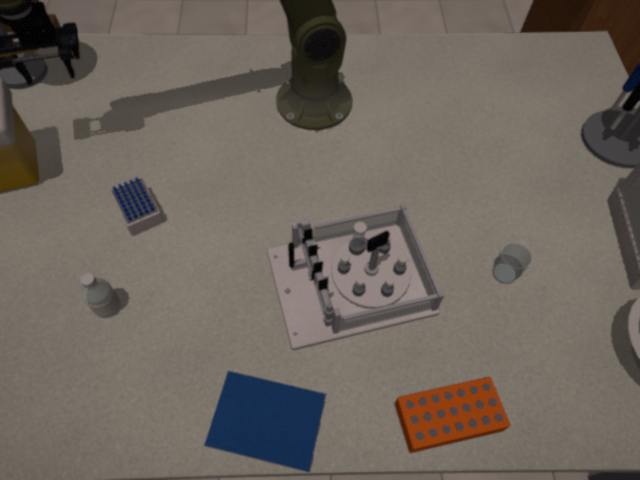

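Crops show the station with its gate toward world −y, latch post near the robot, and four black tabs (scene crop 251,184 to 294,325). The pull is at (204,245), the grip bar at (452,203), and the tall cap at (401,163), one position short of the gate. The tip box, bottle and beaker stand well away. Next I fit the pose.

```bash
cat > h.py <<'E'
import numpy as np, cv2
from rig import optics, sensors
from scipy.spatial.transform import Rotation as Ro
P={n:optics.camera_params(n) for n in("scene","top")}
def proj(n,X):
    p=P[n]; return cv2.projectPoints(np.asarray(X,float).reshape(-1,3),cv2.Rodrigues(np.array(p['R']))[0],np.array(p['t'],float),np.array(p['intrinsics'],float),np.array(p['dist'],float))[0][:,0]
def W(p,X):
    c,s=np.cos(p[2]),np.sin(p[2]); X=np.atleast_2d(X)/1000
    return np.c_[p[0]+c*X[:,0]-s*X[:,1],p[1]+s*X[:,0]+c*X[:,1],X[:,2]]
def state():
    s=sensors.get_state(); o=s['orientation']; R=Ro.from_quat([o[1],o[2],o[3],o[0]]).as_matrix()
    return s,np.array(s['tcp_pos']),R
E
cat > fit.py <<'E'
from h import *
from scipy.optimize import least_squares
S=lambda l:np.array(l)*[280/800,210/600]+[220,170]
T=lambda l:np.array(l)*[267/800,200/600]+[190,130]
def model(p):
    xh,yg,a,r=p[3:7]; o=xh-155;i=xh-70
    tabs=[(o-21,yg,120),(o+21,yg,120),(i-21,yg,120),(i+21,yg,120)]
    tt=[(x-2,y,127) for x,y,z in tabs]
    tall=(r*np.sin(a),-r*np.cos(a),138)
    c,s=np.cos(a)*25,np.sin(a)*25
    pull=(xh-150,yg-45,138)
    return [(-130,-220,20),(130,-220,20),(0,0,169),tall,pull]+tabs,[(130,-220,20),(-130,-220,20),(0,0,175),tall,pull,(c,s,190),(-c,-s,190)]+tt
ms=S([(137,228),(208,508),(452,203),(401,163),(204,211),(251,184),(265,229),(279,281),(294,325)])
mt=T([(477,120),(549,380),(267,269),(315,352),(489,287),(291,256),(241,278),(405,195),(420,242),(431,288),(446,335)][:5]+[(291,256),(241,278),(446,335),(431,288),(420,242),(405,195)])
def res(p):
    a,b=model(p); return np.r_[(proj("scene",W(p,a))-ms).ravel(),(proj("top",W(p,b))-mt).ravel()]
best=min((least_squares(res,[.55,.1,y,90,-130,-1,65],loss='soft_l1',x_scale=[.01,.01,.1,10,10,.1,10]) for y in(-.3,.3)),key=lambda f:f.cost)
p=best.x; np.save("p.npy",p); print(np.round(p,4),best.cost); print(np.round(best.fun.reshape(-1,2),1).tolist())
xh,yg=p[3:5]
for n,X in dict(grip=(0,0,169),outer=(xh-155,yg,124),inner=(xh-70,yg,124),pull=(xh-150,yg-45,118),hinge=(xh,yg,118)).items(): print(n,np.round(W(p,X)[0],4))
s,t,R=state(); print("tooly",np.round(R[:,1],3),"yaw",np.degrees(np.arctan2(R[1,1],R[0,1])),"tilt",R[2])
E
python3 fit.py
```

```text
[ 5.795000e-01  1.158000e-01  2.341000e-01  9.513940e+01 -1.306121e+02
 -1.339600e+00  6.773190e+01] 14.699131165703342
[[-1.9, -2.8], [-1.2, 0.1], [-0.7, -0.4], [-0.7, -2.4], [-0.9, 0.3], [-0.3, -0.2], [-0.3, -0.1], [-0.1, -1.4], [-0.1, 0.2], [-0.6, -1.7], [0.3, -0.3], [-0.9, 0.1], [-3.1, -1.2], [-0.7, 0.2], [-0.4, -1.6], [-2.0, 0.6], [-0.8, 0.0], [-0.0, -0.0], [-0.7, -0.6], [0.1, -0.3]]
grip [0.5795 0.1158 0.169 ]
outer [ 0.5515 -0.0252  0.124 ]
inner [ 0.6342 -0.0054  0.124 ]
pull [ 0.5668 -0.0678  0.118 ]
hinge [0.7023 0.0108 0.118 ]
tooly [ 0.228 -0.974  0.   ] yaw -76.83294463233082 tilt [-9.99999990e-01  1.37450377e-04  3.11195733e-05]
```

```bash
cat > plan.py <<'E'
from h import *
def plan(wps, start=None):
    """wps: (x,y,z,yaw_deg,grip); prints rounded tool-frame rows"""
    s,t,R=state()
    pos,yaw=(t*1000,np.degrees(np.arctan2(R[1,1],R[0,1]))) if start is None else (np.array(start[:3])*1000.,start[3])
    print("from",np.round(pos,1),round(yaw,1),"q",np.round(s['q'],2),"t",round(s['time_s'],2))
    rows=[]
    for x,y,z,w,g in wps:
        d=np.array([x,y,z])*1000-pos; dw=(w-yaw+180)%360-180
        n=int(max(1,np.ceil(np.linalg.norm(d)/40),np.ceil(abs(dw)/7)))
        for k in range(n,0,-1):
            d=np.array([x,y,z])*1000-pos; dw=(w-yaw+180)%360-180
            st=d/k; a=np.round(-dw/k,1)
            c,q=np.cos(np.radians(yaw)),np.sin(np.radians(yaw))
            v=np.round([-st[2],c*st[0]+q*st[1],q*st[0]-c*st[1]],1)
            pos=pos+np.array([c*v[1]+q*v[2],q*v[1]-c*v[2],-v[0]]); yaw-=a
            rows.append([*map(float,v),float(a),0,0,g])
    for i in range(0,len(rows),8): print(str(rows[i:i+8]).replace(" ",""))
E
python3 - <<'E'
from plan import *
plan([(.42,-.36,.27,-30,1),(.5795,.1158,.27,26.6,1),(.5795,.1158,.152,26.6,1)])
E
```

```text
from [ 148.  -633.   222.6] -76.8 q [ 1.36  0.32 -0.07  1.45  0.02  1.37 -0.06] t 0.8
[[-4.7,-20.4,-32.7,-4.7,0,0,1],[-4.7,-17.6,-34.3,-4.7,0,0,1],[-4.7,-14.8,-35.6,-4.7,0,0,1],[-4.8,-11.8,-36.7,-4.7,0,0,1],[-4.7,-8.8,-37.5,-4.7,0,0,1],[-4.8,-5.6,-38.1,-4.7,0,0,1],[-4.7,-2.5,-38.4,-4.7,0,0,1],[-4.8,0.6,-38.5,-4.6,0,0,1]]
[[-4.7,3.7,-38.4,-4.7,0,0,1],[-4.8,6.9,-37.9,-4.6,0,0,1],[0.0,-7.7,-37.8,-4.4,0,0,1],[0.0,-4.8,-38.3,-4.4,0,0,1],[0.0,-1.8,-38.6,-4.3,0,0,1],[0.0,1.1,-38.6,-4.4,0,0,1],[0.0,4.0,-38.4,-4.3,0,0,1],[0.0,6.9,-38.0,-4.4,0,0,1]]
[[0.0,9.8,-37.3,-4.3,0,0,1],[0.0,12.6,-36.5,-4.4,0,0,1],[0.0,15.3,-35.4,-4.3,0,0,1],[0.0,17.9,-34.2,-4.4,0,0,1],[0.0,20.5,-32.7,-4.3,0,0,1],[0.0,22.9,-31.1,-4.4,0,0,1],[0.0,25.3,-29.2,-4.3,0,0,1],[39.3,-0.0,0.0,-0.0,0,0,1]]
[[39.4,-0.0,0.0,-0.0,0,0,1],[39.3,-0.0,0.0,-0.0,0,0,1]]
```

{"fn": "move_arm", "kwargs": {
  "moves": [
    [[-5,-20,-33,-4.7,0,0,1],[-5,-17.5,-34,-4.7,0,0,1],[-5,-15,-35.5,-4.7,0,0,1],[-5,-12,-36.5,-4.7,0,0,1],[-5,-9,-37.5,-4.7,0,0,1],[-5,-5.5,-38,-4.7,0,0,1],[-5,-2.5,-38.5,-4.7,0,0,1],[-5,0.5,-38.5,-4.7,0,0,1]]
  ]
}}

```text
time_s: 1.47
tcp_pos: [0.3662, -0.4132, 0.2631]
orientation: [-0.305, -0.638, -0.304, 0.638]
force: [0.0, -0.7, 0.5]
finger_gap: 0.0871
```

{"fn": "move_arm", "kwargs": {
  "moves": [
    [[-5,3.5,-38.5,-4.7,0,0,1],[-5,7,-38,-4.7,0,0,1],[0,-7.5,-38,-4.4,0,0,1],[0,-5,-38.5,-4.4,0,0,1],[0,-2,-38.5,-4.4,0,0,1],[0,1,-38.5,-4.4,0,0,1],[0,4,-38.5,-4.4,0,0,1],[0,7,-38,-4.4,0,0,1]]
  ]
}}

```text
time_s: 2.13
tcp_pos: [0.4923, -0.1376, 0.2729]
orientation: [-0.486, -0.514, -0.485, 0.514]
force: [1.5, -0.7, -0.5]
finger_gap: 0.0869
```

Run:
```python
from plan import *
plan([(.5795,.1158,.26,26.6,1)])
```

```text
from [ 492.3 -137.6  272.9] -3.2 q [ 0.82  0.03 -0.61  1.69  0.02  1.42  0.15] t 2.13
[[1.8,10.4,-36.8,-4.3,0,0,1],[1.9,13.1,-36.0,-4.3,0,0,1],[1.8,15.8,-34.9,-4.2,0,0,1],[1.9,18.3,-33.6,-4.3,0,0,1],[1.8,20.8,-32.1,-4.2,0,0,1],[1.9,23.1,-30.6,-4.3,0,0,1],[1.8,25.3,-28.7,-4.2,0,0,1]]
```

{"fn": "move_arm", "kwargs": {
  "moves": [
    [[2,10.5,-37,-4.3,0,0,1],[2,13,-36,-4.3,0,0,1],[2,16,-35,-4.3,0,0,1],[2,18,-33.5,-4.3,0,0,1],[2,21,-32,-4.3,0,0,1],[2,23,-30.5,-4.3,0,0,1],[2,20,-22,-4.3,0,0,1],[0,0,0,0,0,0,1]]
  ]
}}

```text
time_s: 2.8
tcp_pos: [0.5772, 0.1139, 0.2583]
orientation: [0.603, 0.369, 0.605, -0.366]
force: [-0.9, -0.4, 0.8]
finger_gap: 0.0873
```

Run:
```python
from plan import *
plan([(.5795,.1158,.26,26.6,1),(.5795,.1158,.152,26.6,1)])
for n in("scene","top"):
    im=optics.capture(n)
    u,v=proj(n,[.58,.05,.15])[0].astype(int)
    c=im[max(v-90,0):v+90,u-120:u+120,::-1]; cv2.imwrite(f"pics/{n}2.png",c)
a=cv2.imread("pics/scene2.png");b=cv2.imread("pics/top2.png")
cv2.imwrite("pics/c2.png",np.hstack([cv2.resize(a,(400,300)),cv2.resize(b,(400,300))]))
```

```text
from [577.2 113.9 258.3] 27.4 q [ 0.47  0.27 -0.84  1.53  0.19  1.43  0.09] t 2.8
[[-1.7,2.9,-0.7,0.8,0,0,1],[36.0,0.0,0.0,-0.0,0,0,1],[36.0,0.0,0.0,-0.0,0,0,1],[36.0,0.0,0.0,-0.0,0,0,1]]
```

View pics/c2.png

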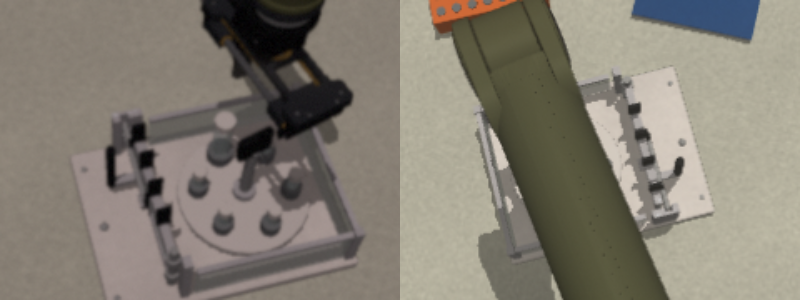

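The picture shows the open fingers straddling the bar from above (scene half about 255,140). I lower and close.

{"fn": "move_arm", "kwargs": {
  "moves": [
    [[0,3,-1,0.8,0,0,1],[36,0,0,0,0,0,0.6],[36,0,0,0,0,0,0.6],[34,0,0,0,0,0,0.6],[0,0,0,0,0,0,0.3],[0,0,0,0,0,0,0],[0,0,0,0,0,0,0],[0,0,0,0,0,0,0]]
  ],
  "squeeze": 25
}}

```text
time_s: 3.57
tcp_pos: [0.5816, 0.1077, 0.1554]
orientation: [0.6, 0.377, 0.598, -0.375]
force: [-0.1, -0.1, 0.0]
finger_gap: 0.0481
```

{"fn": "move_arm", "kwargs": {
  "moves": [
    [[0,0,0,0,0,0,0],[0,0,0,0,0,0,0],[0,0,0,0,0,0,0]]
  ]
}}

```text
time_s: 3.82
tcp_pos: [0.5804, 0.1079, 0.1537]
orientation: [0.6, 0.376, 0.599, -0.375]
force: [-0.4, -0.7, -0.1]
finger_gap: 0.0287
```

Run:
```python
from plan import *
plan([(.5795,.1158,.152,103.4,0)])
s=sensors.get_state(); print(np.round(s['force'],1),np.round(s['moment'],2),s['finger_gap'])
```

```text
from [580.4 107.9 153.7] 25.9 q [ 0.45  0.34 -0.81  1.67  0.26  1.24  0.03] t 3.82
[[0.1,0.2,-0.6,-6.5,0,0,0],[0.1,0.3,-0.6,-6.5,0,0,0],[0.1,0.4,-0.6,-6.5,0,0,0],[0.2,0.4,-0.5,-6.4,0,0,0],[0.1,0.5,-0.5,-6.5,0,0,0],[0.2,0.5,-0.4,-6.4,0,0,0],[0.1,0.6,-0.3,-6.5,0,0,0],[0.2,0.6,-0.3,-6.4,0,0,0]]
[[0.1,0.6,-0.2,-6.5,0,0,0],[0.2,0.6,-0.1,-6.4,0,0,0],[0.1,0.7,-0.1,-6.5,0,0,0],[0.2,0.6,-0.0,-6.4,0,0,0]]
[-0.4 -0.7 -0.1] [-0.01 -0.12 -0.02] 0.028659296309425316
```

{"fn": "move_arm", "kwargs": {
  "moves": [
    [[2,3,-6.5,0,0,0,0.3],[0,0,0,0,0,0,0],[0,0,0,0,0,0,0],[0,0,0,0,0,0,0],[0,0,0,0,0,0,0]]
  ]
}}

```text
time_s: 4.23
tcp_pos: [0.5795, 0.1155, 0.1504]
orientation: [0.599, 0.375, 0.599, -0.375]
force: [-0.4, 0.5, -1.2]
finger_gap: 0.0126
```

Run:
```python
from plan import *
plan([(.5795,.1158,.152,103.4,0)])
s=sensors.get_state(); print(np.round(s['force'],1),np.round(s['moment'],2),s['finger_gap'])
```

```text
from [579.5 115.5 150.4] 25.9 q [ 0.43  0.35 -0.82  1.67  0.26  1.24  0.01] t 4.23
[[-0.1,0.0,-0.0,-6.5,0,0,0],[-0.1,0.0,-0.0,-6.5,0,0,0],[-0.1,0.0,-0.0,-6.5,0,0,0],[-0.1,0.0,-0.0,-6.4,0,0,0],[-0.1,0.0,-0.0,-6.5,0,0,0],[-0.2,0.0,-0.0,-6.4,0,0,0],[-0.1,0.0,-0.0,-6.5,0,0,0],[-0.2,0.1,-0.0,-6.4,0,0,0]]
[[-0.1,0.1,-0.0,-6.5,0,0,0],[-0.2,0.0,-0.0,-6.4,0,0,0],[-0.1,0.1,-0.0,-6.5,0,0,0],[-0.2,0.0,-0.1,-6.4,0,0,0]]
[-0.4  0.5 -1.2] [ 0.29 -0.14  0.03] 0.012570713999772635
```

{"fn": "move_arm", "kwargs": {
  "moves": [
    [[0,0,0,-6.5,0,0,0],[0,0,0,-6.5,0,0,0],[0,0,0,-6.5,0,0,0],[0,0,0,-6.5,0,0,0],[0,0,0,-6.5,0,0,0],[0,0,0,-6.5,0,0,0],[0,0,0,-6.5,0,0,0],[0,0,0,-6.5,0,0,0]]
  ]
}}

```text
time_s: 4.9
tcp_pos: [0.5803, 0.1152, 0.1505]
orientation: [0.704, 0.073, 0.703, -0.073]
force: [1.8, 1.7, -2.9]
finger_gap: 0.014
```

{"fn": "move_arm", "kwargs": {
  "moves": [
    [[0,0,0,-6.5,0,0,0],[0,0,0,-6.5,0,0,0],[0,0,0,-6.5,0,0,0],[0,0,0,-5,0,0,0],[0,0,0,0,0,0,0],[0,0,0,0,0,0,0]]
  ]
}}

```text
time_s: 5.4
tcp_pos: [0.5803, 0.1154, 0.1505]
orientation: [0.704, -0.074, 0.703, 0.076]
force: [3.0, 3.0, -3.6]
finger_gap: 0.0141
```

Run:
```python
from plan import *
plan([(.5795,.1158,.152,103.4,0)])
s=sensors.get_state(); print(np.round(s['force'],1),np.round(s['moment'],2),s['finger_gap'])
im=optics.capture("scene")
u,v=proj("scene",[.58,.05,.1])[0].astype(int)
cv2.imwrite("pics/c3.png",cv2.resize(im[v-90:v+90,u-120:u+120,::-1],(800,600)))
```

```text
from [580.3 115.4 150.5] 102.2 q [ 0.61  0.44 -1.06  1.67  0.39  1.27  1.25] t 5.4
[[-1.5,0.6,-0.7,-1.2,0,0,0]]
[ 3.   3.  -3.6] [ 0.74 -0.86 -0.4 ] 0.014149853458874624
```

View pics/c3.png

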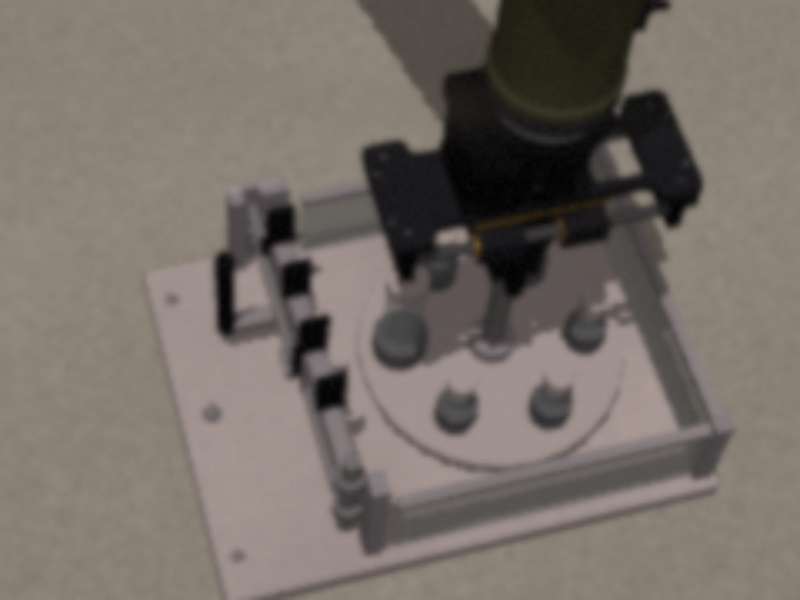

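The carousel has turned; the tall tube's base is at crop (400,338), near the gate's middle. I compare it with the model to get the angle.

Run:
```python
from h import *
p=np.load("p.npy")
u,v=proj("scene",[.58,.05,.1])[0].astype(int); o=np.array([u-120,v-90])
f=lambda X:(proj("scene",W(p,X))-o)*10/3
print("axis foot",f((0,0,35)), "holes",f([(-130,-220,20),(130,-220,20)]))
for d in(-15,-10,-5,0,5):
    for k,n in((0,"tall"),(1,"+60"),(2,"+120"),(3,"180")):
        a=np.radians(d+60*k); print(d,n,np.round(f([(67*np.sin(a),-67*np.cos(a),z) for z in(35,98)]).ravel()))
```

```text
axis foot [[488.47126093 344.96373872]] holes [[140.10302669 266.71538779]
 [225.44656018 603.03328635]]
-15 tall [392. 344. 398. 299.]
-15 +60 [444. 420. 452. 378.]
-15 +120 [543. 421. 556. 379.]
-15 180 [585. 346. 600. 302.]
-10 tall [393. 351. 399. 307.]
-10 +60 [452. 424. 461. 382.]
-10 +120 [550. 417. 563. 375.]
-10 180 [584. 339. 598. 294.]
-5 tall [394. 359. 400. 315.]
-5 +60 [460. 427. 469. 385.]
-5 +120 [556. 413. 570. 370.]
-5 180 [582. 331. 597. 287.]
0 tall [396. 366. 402. 322.]
0 +60 [468. 430. 478. 388.]
0 +120 [562. 407. 576. 365.]
0 180 [580. 324. 594. 279.]
5 tall [399. 373. 405. 330.]
5 +60 [477. 431. 487. 390.]
5 +120 [567. 402. 581. 359.]
5 180 [576. 317. 591. 272.]
```

Measured angle about −9°: the bar slipped a little in the jaws. I grip harder and turn a bit more.

{"fn": "move_arm", "kwargs": {
  "moves": [
    [[0,0,0,-1,0,0,0],[0,0,0,-3,0,0,0],[0,0,0,-3,0,0,0],[0,0,0,-3,0,0,0],[0,0,0,0,0,0,0],[0,0,0,0,0,0,0]]
  ],
  "squeeze": 50
}}

```text
time_s: 5.95
tcp_pos: [0.5798, 0.1154, 0.1505]
orientation: [0.694, -0.136, 0.694, 0.137]
force: [3.1, 4.1, -3.0]
finger_gap: 0.0131
```

```bash
cat > look.py <<'E'
from h import *
import sys
s,t,R=state(); print(np.round(t,4),round(np.degrees(np.arctan2(R[1,1],R[0,1])),1),np.round(s['force'],1),np.round(s['moment'],2),round(s['finger_gap'],4),"q",np.round(s['q'],2),s['time_s'])
im=optics.capture("scene"); u,v=proj("scene",[.58,.05,.1])[0].astype(int)
cv2.imwrite(sys.argv[1],cv2.resize(im[v-90:v+90,u-120:u+120,::-1],(800,600)))
E
python3 look.py pics/c4.png
```

```text
[0.5798 0.1154 0.1505] 112.2 [ 3.1  4.1 -3. ] [ 0.92 -0.83 -0.76] 0.0131 q [ 0.63  0.45 -1.1   1.67  0.42  1.28  1.41] 5.95
```

View pics/c4.png

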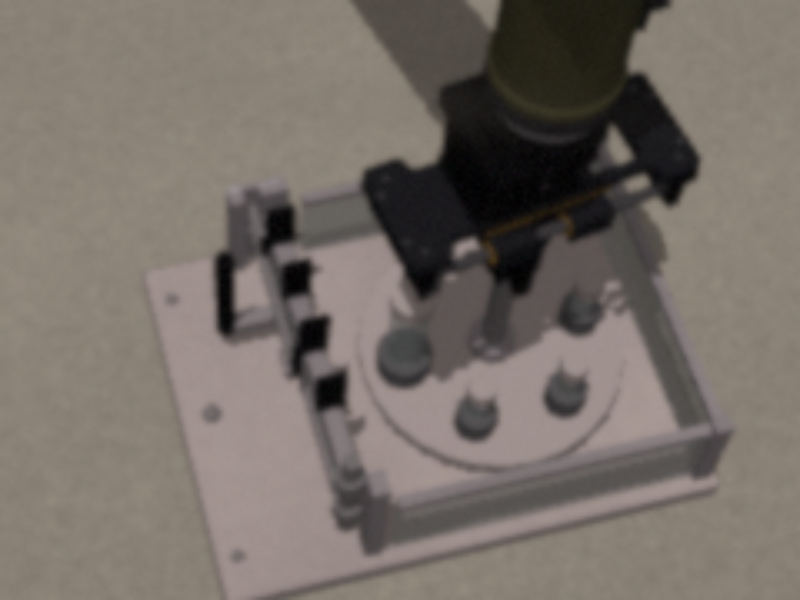

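Angle is now about 0 to +2° by the tubes. I back off slightly, release and rise so it clicks in.

{"fn": "move_arm", "kwargs": {
  "moves": [
    [[0,0,0,1.5,0,0,0],[0,0,0,0,0,0,0.5],[0,0,0,0,0,0,0.5],[0,0,0,0,0,0,0.6],[0,0,0,0,0,0,0.68],[-36,0,0,0,0,0,0.68],[-36,0,0,0,0,0,0.68],[-36,0,0,0,0,0,0.68]]
  ]
}}

```text
time_s: 6.67
tcp_pos: [0.5787, 0.1142, 0.2594]
orientation: [0.695, -0.128, 0.696, 0.128]
force: [1.0, 0.8, -0.2]
finger_gap: 0.0515
```

Run:
```python
from plan import *
plan([(.5515,-.0252,.257,13.4,.68)])
```

```text
from [578.7 114.2 259.4] 110.9 q [ 0.66  0.37 -1.14  1.52  0.34  1.47  1.44] t 6.67
[[0.2,-8.6,-5.4,7.0,0,0,0.68],[0.2,-9.2,-4.3,7.0,0,0,0.68],[0.2,-9.7,-3.1,7.0,0,0,0.68],[0.2,-10.0,-1.9,7.0,0,0,0.68],[0.2,-10.1,-0.7,6.9,0,0,0.68],[0.2,-10.1,0.5,7.0,0,0,0.68],[0.2,-10.0,1.8,6.9,0,0,0.68],[0.1,-9.7,2.9,7.0,0,0,0.68]]
[[0.2,-9.3,4.1,6.9,0,0,0.68],[0.1,-8.7,5.2,7.0,0,0,0.68],[0.2,-8.0,6.2,6.9,0,0,0.68],[0.1,-7.2,7.1,7.0,0,0,0.68],[0.2,-6.3,8.0,6.9,0,0,0.68],[0.1,-5.2,8.7,7.0,0,0,0.68]]
```

{"fn": "move_arm", "kwargs": {
  "moves": [
    [[0,-8.5,-5.5,7,0,0,0.68],[0,-9,-4.5,7,0,0,0.68],[0,-9.5,-3,7,0,0,0.68],[0,-10,-2,7,0,0,0.68],[0,-10,-0.5,7,0,0,0.68],[0,-10,0.5,7,0,0,0.68],[0,-10,2,7,0,0,0.68],[0,-9.5,3,7,0,0,0.68]]
  ]
}}

```text
time_s: 7.33
tcp_pos: [0.5636, 0.0349, 0.2586]
orientation: [0.673, 0.215, 0.674, -0.216]
force: [0.6, 0.0, 0.6]
finger_gap: 0.059
```

{"fn": "move_arm", "kwargs": {
  "moves": [
    [[0,-9.5,4,7,0,0,0.68],[0,-8.5,5,7,0,0,0.68],[0,-8,6,7,0,0,0.68],[0,-7,7,7,0,0,0.68],[0,-6.5,8,7,0,0,0.68],[0,-5,8.5,7,0,0,0.68],[0,0,0,0,0,0,0.68],[0,0,0,0,0,0,0.68]]
  ]
}}

```text
time_s: 8.0
tcp_pos: [0.5516, -0.0236, 0.2585]
orientation: [0.553, 0.44, 0.553, -0.441]
force: [0.1, -0.5, -0.3]
finger_gap: 0.0589
```

```bash
python3 - <<'E'
from plan import *
plan([(.5515,-.0252,.150,13.4,.68)])
E
python3 look.py pics/c5.png
```

```text
from [551.6 -23.6 258.5] 13.0 q [ 0.75  0.17 -0.85  1.62  0.13  1.41  0.12] t 8.0
[[36.2,-0.2,0.5,-0.1,0,0,0.68],[36.2,-0.1,0.5,-0.2,0,0,0.68],[36.1,-0.2,0.5,-0.1,0,0,0.68]]
[ 0.5516 -0.0236  0.2585] 13.0 [ 0.1 -0.5 -0.3] [ 0.04 -0.11  0.06] 0.0589 q [ 0.75  0.17 -0.85  1.62  0.13  1.41  0.12] 8.0
```

View pics/c5.png

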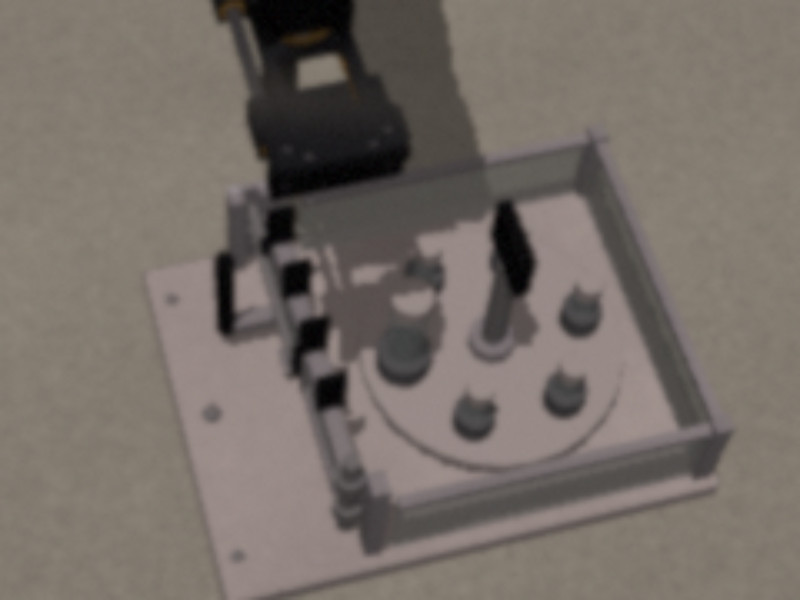

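The carousel bar now lies parallel to the gate, with the tubes where expected. I check the angle and the tabs numerically by silhouette.

Run:
```python
from h import *
from scipy.optimize import least_squares
p=np.load("p.npy"); im=optics.capture("scene"); u0,v0=proj("scene",[.58,.05,.1])[0].astype(int); o=np.array([u0-120,v0-90])
g=cv2.resize(im[v0-90:v0+90,u0-120:u0+120],(800,600),interpolation=cv2.INTER_CUBIC).max(2)
dark=(g<45).astype(np.uint8); n,l,st,c=cv2.connectedComponentsWithStats(dark)
for i in range(1,n):
    if st[i,4]>250: print(i,st[i].tolist(),np.round(c[i],1))
f=lambda X:(proj("scene",W(p,X))-o)*10/3+1.2
def box(x,y,z,hx,hy,hz,a=0):
    P=[(sx*hx,sy*hy,sz*hz) for sx in(-1,1) for sy in(-1,1) for sz in(-1,1)]
    ca,sa=np.cos(a),np.sin(a); return [(x+ca*q-sa*r,y+sa*q+ca*r,z+w) for q,r,w in P]
def sil(P):
    m=np.zeros((600,800),np.uint8); cv2.fillConvexPoly(m,cv2.convexHull(f(P).round().astype(np.int32)),1); return m
xh,yg=p[3:5]
for x in(xh-176,xh-134,xh-91,xh-49): 
    M=cv2.moments(sil(box(x,yg,120,3,10,20)),True); print("tab",M['m10']/M['m00'],M['m01']/M['m00'])
i=l[240,515]; B=(l==i).astype(np.uint8)
M=cv2.moments(B,True); bc=np.array([M['m10'],M['m01']])/M['m00']
for d in range(-12,13,3):
    m=sil(box(0,0,169,25,6,21,np.radians(d))); M=cv2.moments(m,True); mc=np.array([M['m10'],M['m01']])/M['m00']
    m=cv2.warpAffine(m,np.float32([[1,0,bc[0]-mc[0]],[0,1,bc[1]-mc[1]]]),(800,600))
    print(d,np.round(bc-mc,1),(m&B).sum()/(m|B).sum())
```

```text
2 [242, 0, 170, 201, 19512] [322.9 104.4]
7 [493, 201, 40, 95, 2317] [511.9 249.4]
8 [261, 206, 34, 48, 1041] [278.2 227. ]
9 [217, 254, 18, 81, 1102] [225.1 292.5]
10 [281, 262, 30, 36, 842] [295.  278.7]
11 [293, 318, 36, 56, 1042] [309.1 339.4]
12 [316, 373, 29, 37, 823] [329.8 391.1]
tab 279.7819722650231 224.85362095531588
tab 296.10692307692307 277.4976923076923
tab 312.8347757671125 333.87490165224233
tab 330.55073586367155 390.95894655305966
-12 [-1.1  2.9] 0.7339966832504146
-9 [-1.1  2.9] 0.7546553413917021
-6 [-1.3  2.9] 0.7412028150991683
-3 [-1.3  2.5] 0.7089963280293757
0 [-1.2  2.6] 0.6953781512605042
3 [-1.2  2.8] 0.6631368059530623
6 [-1.6  2.8] 0.650646430578977
9 [-1.6  2.8] 0.6122394441475147
12 [-1.1  3. ] 0.5874253052740972
```

Run:
```python
from h import *
p=np.load("p.npy"); u0,v0=proj("scene",[.58,.05,.1])[0].astype(int); o=np.array([u0-120,v0-90])
g=cv2.imread("pics/c5.png").max(2)
f=lambda X:(proj("scene",W(p,X))-o)*10/3+1.2
def st(m):
    M=cv2.moments(m,True); c=np.array([M['m10'],M['m01']])/M['m00']; return [int(M['m00']),*np.round([c[0],c[1],M['mu20']/M['m00'],M['mu11']/M['m00'],M['mu02']/M['m00']],1).tolist()]
for th in(45,55,62):
    n,l,_,_=cv2.connectedComponentsWithStats((g<th).astype(np.uint8)); print(th,st((l==l[240,515]).astype(np.uint8)))
for d in range(-15,16,3):
    a=np.radians(d); ca,sa=np.cos(a),np.sin(a)
    P=[(ca*x*25-sa*y*6,sa*x*25+ca*y*6,169+z*21) for x in(-1,1) for y in(-1,1) for z in(-1,1)]
    m=np.zeros((600,800),np.uint8); cv2.fillConvexPoly(m,cv2.convexHull(f(P).round().astype(np.int32)),1); print(d,st(m))
# tubes by angle from bodies: (obs px) 
obs=np.array([[475,413],[566,392],[581,311],[404,355]])
from scipy.optimize import least_squares
F=lambda q:np.array([f([(q[1]*np.sin(q[0]+k*np.pi/3),-q[1]*np.cos(q[0]+k*np.pi/3),q[2])])[0]+q[3:5]-ob for k,ob in zip((1,2,3,0),obs)]).ravel()
r=least_squares(lambda q:np.r_[F(q),q[3:5]/2],[0,67,45,0,0],x_scale=[.1,5,5,3,3]); print(np.degrees(r.x[0]),r.x,np.round(r.fun,1))
```

```text
45 [2307, 511.9, 249.5, 81.8, 100.7, 552.5]
55 [2558, 511.6, 250.2, 87.8, 94.9, 596.9]
62 [2935, 510.7, 253.6, 92.6, 61.4, 738.1]
-15 [2789, 513.0, 246.8, 64.2, -1.9, 787.1]
-12 [2911, 513.0, 246.6, 73.1, 27.4, 763.9]
-9 [3054, 513.0, 246.5, 85.4, 59.4, 750.5]
-6 [3126, 513.3, 246.6, 97.3, 85.6, 727.3]
-3 [3271, 513.2, 246.9, 115.3, 110.3, 709.2]
0 [3335, 513.2, 246.8, 135.7, 140.0, 679.9]
3 [3494, 513.1, 246.7, 161.1, 163.3, 661.7]
6 [3555, 513.6, 246.7, 181.3, 179.4, 634.7]
9 [3715, 513.5, 246.6, 211.8, 197.3, 612.5]
12 [3793, 513.1, 246.4, 234.3, 206.0, 586.9]
15 [3862, 513.5, 246.7, 262.9, 214.6, 550.5]
0.980279151801716 [1.71090988e-02 6.40224968e+01 5.54155809e+01 3.09837156e-01
 1.62998115e-01] [ 0.2  1.3 -0.5 -0.4 -0.  -0.1  0.2 -0.8  0.2  0.1]
```

Angle 0 ± 2°: clicked in. The tabs match the model to about 1 mm, so I go down on the first catch.

{"fn": "move_arm", "kwargs": {
  "moves": [
    [[36,0.5,2.5,0,0,0,0.68],[36,0,0,0,0,0,0.68],[30,0,0,0,0,0,0.68],[16,0,0,0,0,0,0.68],[16,0,0,0,0,0,0.68],[10,0,0,0,0,0,0.68],[5,0,0,0,0,0,0.68],[0,0,0,0,0,0,0.68]]
  ]
}}

```text
time_s: 8.77
tcp_pos: [0.5525, -0.0248, 0.1088]
orientation: [0.553, 0.44, 0.554, -0.441]
force: [-0.5, 0.1, -0.5]
finger_gap: 0.0589
```

```bash
python3 look.py pics/c6.png
```

```text
[ 0.5525 -0.0248  0.1088] 13.0 [-0.5  0.1 -0.5] [-0.01 -0.08  0.04] 0.0589 q [ 0.71  0.3  -0.82  1.81  0.24  1.14  0.04] 8.7667
```

View pics/c6.png

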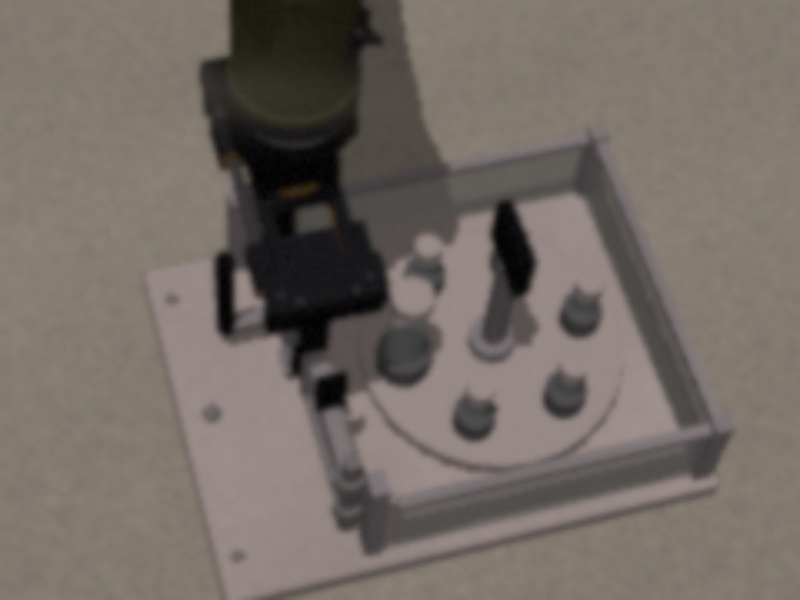

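No contact force; the fingers straddle the outer tabs. Squeeze.

{"fn": "move_arm", "kwargs": {
  "moves": [
    [[0,0,0,0,0,0,0.3],[0,0,0,0,0,0,0.3],[0,0,0,0,0,0,0.3],[0,0,0,0,0,0,0.3],[0,0,0,0,0,0,0.3],[0,0,0,0,0,0,0.3],[0,0,0,0,0,0,0.3]]
  ],
  "squeeze": 25
}}

```text
time_s: 9.4
tcp_pos: [0.5513, -0.0259, 0.1099]
orientation: [0.552, 0.44, 0.554, -0.442]
force: [-5.7, -0.4, 4.9]
finger_gap: 0.0317
```

Gap 31.7 mm: first catch is fully in. I move to the second.

{"fn": "move_arm", "kwargs": {
  "moves": [
    [[0,0,0,0,0,0,0.68],[0,0,0,0,0,0,0.68],[0,0,0,0,0,0,0.68],[0,0,0,0,0,0,0.68],[-30,0,0,0,0,0,0.68],[-25,0,0,0,0,0,0.68],[0,30,0,0,0,0,0.68],[0,30,0,0,0,0,0.68]]
  ]
}}

```text
time_s: 10.07
tcp_pos: [0.6135, -0.0133, 0.1675]
orientation: [0.554, 0.442, 0.55, -0.441]
force: [0.5, 0.4, 1.0]
finger_gap: 0.0589
```

{"fn": "move_arm", "kwargs": {
  "moves": [
    [[0,24,0,-0.4,0,0,0.68],[0,0,0,0,0,0,0.68],[0,0,0,0,0,0,0.68]]
  ]
}}

```text
time_s: 10.32
tcp_pos: [0.6354, -0.0058, 0.1639]
orientation: [0.554, 0.439, 0.555, -0.438]
force: [-0.3, -0.1, -0.2]
finger_gap: 0.0592
```

Run:
```python
from plan import *
plan([(.634,-.0058,.109,13.4,.68)])
s=sensors.get_state(); print(np.round(s['force'],1),s['finger_gap'])
```

```text
from [635.4  -5.8 163.9] 13.3 q [ 0.59  0.44 -0.8   1.54  0.32  1.3  -0.02] t 10.32
[[27.5,-0.7,-0.2,-0.0,0,0,0.68],[27.4,-0.7,-0.1,-0.1,0,0,0.68]]
[-0.3 -0.1 -0.2] 0.05922078882953753
```

{"fn": "move_arm", "kwargs": {
  "moves": [
    [[16,-1,0,0,0,0,0.68],[16,0,0,0,0,0,0.68],[16,0,0,0,0,0,0.68],[6,0,0,0,0,0,0.68],[0,0,0,0,0,0,0.68]]
  ]
}}

```text
time_s: 10.73
tcp_pos: [0.632, -0.0076, 0.1089]
orientation: [0.554, 0.438, 0.555, -0.44]
force: [-1.1, -0.3, -0.3]
finger_gap: 0.0594
```

{"fn": "move_arm", "kwargs": {
  "moves": [
    [[0,0,0,0,0,0,0.3],[0,0,0,0,0,0,0.3],[0,0,0,0,0,0,0.3],[0,0,0,0,0,0,0.3],[0,0,0,0,0,0,0.3],[0,0,0,0,0,0,0.3],[0,0,0,0,0,0,0.3]]
  ]
}}

```text
time_s: 11.32
tcp_pos: [0.6341, -0.007, 0.1116]
orientation: [0.555, 0.439, 0.554, -0.439]
force: [-1.7, -0.6, 7.1]
finger_gap: 0.0312
```

Gap 31.2 mm: second catch is fully in. Next is the pull.

{"fn": "move_arm", "kwargs": {
  "moves": [
    [[0,0,0,0,0,0,0.6],[0,0,0,0,0,0,0.6],[0,0,0,0,0,0,0.6],[0,0,0,0,0,0,0.6],[-35,0,0,0,0,0,0.5],[-35,0,0,0,0,0,0.32],[0,0,0,0,0,0,0.32]]
  ]
}}

```text
time_s: 11.9
tcp_pos: [0.6376, -0.0059, 0.1874]
orientation: [0.557, 0.441, 0.552, -0.436]
force: [0.6, 1.2, 0.9]
finger_gap: 0.0394
```

Run:
```python
from plan import *
plan([(.5668,-.0678,.175,-76.6,.32)])
s=sensors.get_state(); print(np.round(s['force'],1),s['finger_gap'])
```

```text
from [637.6  -5.9 187.4] 13.3 q [ 0.59  0.42 -0.81  1.52  0.31  1.33 -0.02] t 11.9
[[1.0,-6.4,3.4,6.9,0,0,0.32],[0.9,-5.9,4.1,6.9,0,0,0.32],[1.0,-5.4,4.8,6.9,0,0,0.32],[0.9,-4.8,5.4,6.9,0,0,0.32],[1.0,-4.1,6.0,6.9,0,0,0.32],[0.9,-3.4,6.4,6.9,0,0,0.32],[1.0,-2.6,6.8,6.9,0,0,0.32],[0.9,-1.7,7.0,6.9,0,0,0.32]]
[[1.0,-0.9,7.2,6.9,0,0,0.32],[0.9,0.0,7.2,6.9,0,0,0.32],[1.0,0.9,7.2,7.0,0,0,0.32],[0.9,1.8,7.0,6.9,0,0,0.32],[1.0,2.6,6.8,7.0,0,0,0.32]]
[0.6 1.2 0.9] 0.03938128557149728
```

{"fn": "move_arm", "kwargs": {
  "moves": [
    [[0,-6.5,3.5,6.9,0,0,0.32],[0,-6,4,6.9,0,0,0.32],[0,-5.5,5,6.9,0,0,0.32],[0,-5,5.5,6.9,0,0,0.32],[0,-4,6,6.9,0,0,0.32],[0,-3.5,6.5,6.9,0,0,0.32],[0,-2.5,7,6.9,0,0,0.32],[0,-1.5,7,6.9,0,0,0.32]]
  ]
}}

```text
time_s: 12.57
tcp_pos: [0.5897, -0.0458, 0.1803]
orientation: [0.286, 0.647, 0.286, -0.647]
force: [0.2, 0.1, -1.1]
finger_gap: 0.0278
```

{"fn": "move_arm", "kwargs": {
  "moves": [
    [[0,-1,7,6.9,0,0,0.32],[0,0,7,6.9,0,0,0.32],[0,1,7,6.9,0,0,0.32],[0,2,7,6.9,0,0,0.32],[0,2.5,7,6.9,0,0,0.32],[0,0,0,0,0,0,0.32],[0,0,0,0,0,0,0.32]]
  ]
}}

```text
time_s: 13.15
tcp_pos: [0.5631, -0.0695, 0.1804]
orientation: [0.085, 0.702, 0.084, -0.702]
force: [-0.3, 0.4, 0.8]
finger_gap: 0.0277
```

```bash
python3 - <<'E'
from plan import *
plan([(.5668,-.0678,.15,-76.6,.32)])
E
python3 look.py pics/c7.png
```

```text
from [563.1 -69.5 180.4] -76.3 q [ 0.58  0.21 -0.57  1.7   0.12  1.26 -1.35] t 13.15
[[30.4,-0.8,-4.0,0.3,0,0,0.32]]
[ 0.5631 -0.0695  0.1804] -76.3 [-0.3  0.4  0.8] [ 0.01  0.03 -0.03] 0.0277 q [ 0.58  0.21 -0.57  1.7   0.12  1.26 -1.35] 13.15
```

View pics/c7.png

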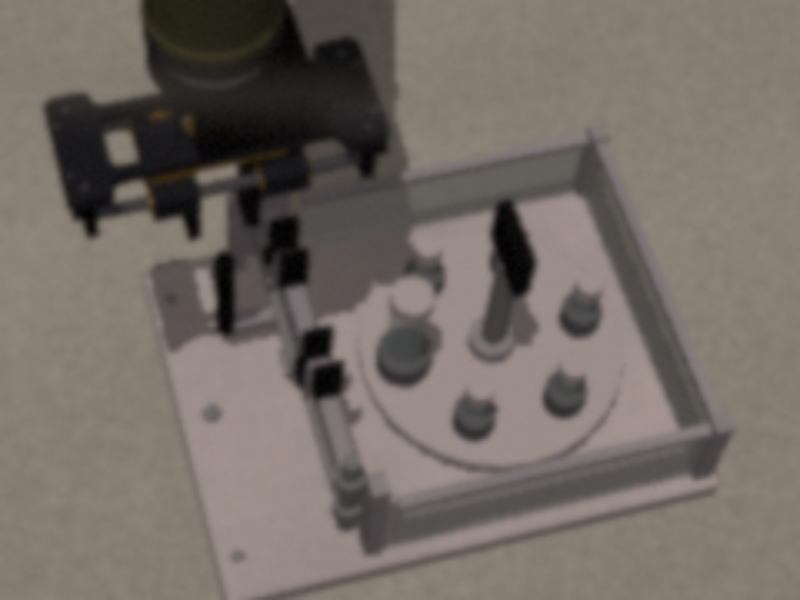

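Both catches show squeezed in. The fingers (193,225) and (248,215) bracket the post (225,257) from above. I refine the post position once.

Run:
```python
from plan import *
p=np.load("p.npy"); xh,yg=p[3:5]
u0,v0=proj("scene",[.58,.05,.1])[0].astype(int); o=np.array([u0-120,v0-90])
a=np.linspace(0,6.28,30)
for dx,dy in((0,0),(0,3),(3,0)):
    X=[(xh-150+7*np.cos(t)+dx,yg-45+7*np.sin(t)+dy,z) for t in a for z in(50,138)]
    h=(proj("scene",W(p,X))-o)*10/3+1.2
    print(dx,dy,np.round([h.min(0),h.max(0)],1).tolist())
g=cv2.imread("pics/c5.png").max(2); n,l,st,c=cv2.connectedComponentsWithStats((g<60).astype(np.uint8)); i=l[292,225]; print(st[i])
plan([(.5668,-.0678,.103,-76.6,.32)])
```

```text
0 0 [[212.2, 249.1], [235.3, 332.3]]
0 3 [[216.7, 248.1], [239.5, 331.4]]
3 0 [[213.3, 252.9], [236.3, 336.1]]
[ 216  252   21   84 1304]
from [563.3 -69.  180.5] -76.2 q [ 0.58  0.21 -0.58  1.7   0.12  1.26 -1.35] t 13.2
[[38.7,-0.2,-1.9,0.2,0,0,0.32],[38.8,-0.2,-1.8,0.2,0,0,0.32]]
```

{"fn": "move_arm", "kwargs": {
  "moves": [
    [[20,-2,-6,0.3,0,0,0.32],[16,0,0,0,0,0,0.32],[16,0,0,0,0,0,0.32],[13,0,0,0,0,0,0.32],[12,0,0,0,0,0,0.32],[0,0,0,0,0,0,0.32]]
  ]
}}

```text
time_s: 13.7
tcp_pos: [0.5668, -0.0656, 0.1008]
orientation: [-0.082, -0.701, -0.083, 0.704]
force: [-0.4, 0.3, -0.3]
finger_gap: 0.0281
```

```bash
python3 look.py pics/c8.png
```

```text
[ 0.5668 -0.0656  0.1008] -76.6 [-0.4  0.3 -0.3] [ 0.08  0.06 -0.02] 0.0281 q [ 0.56  0.3  -0.56  1.78  0.17  1.12 -1.4 ] 13.7
```

View pics/c8.png

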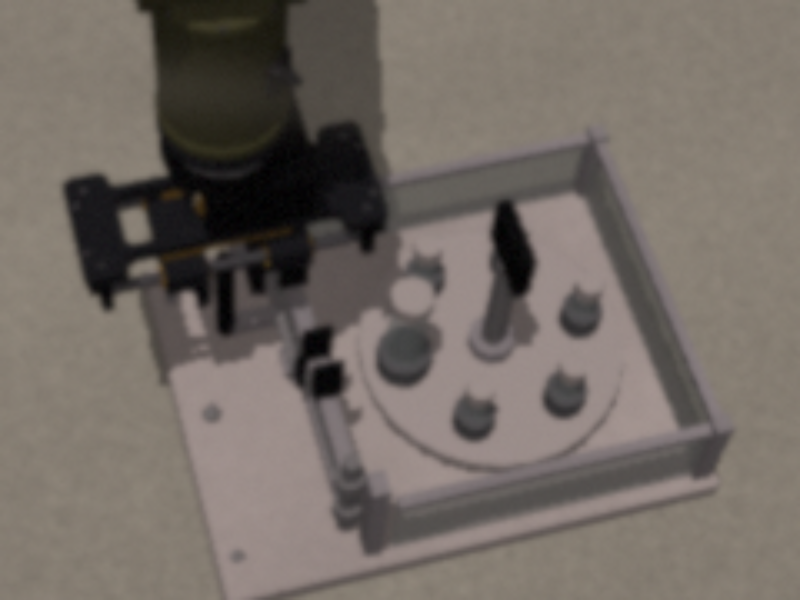

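Post is between the fingers with no contact force. Grip and test.

{"fn": "move_arm", "kwargs": {
  "moves": [
    [[0,0,0,0,0,0,0],[0,0,0,0,0,0,0],[0,0,0,0,0,0,0],[0,0,0,0,0,0,0]]
  ],
  "squeeze": 45
}}

```text
time_s: 14.08
tcp_pos: [0.5692, -0.0665, 0.1046]
orientation: [0.082, 0.703, 0.081, -0.702]
force: [0.7, -0.5, 1.6]
finger_gap: 0.0127
```

{"fn": "move_arm", "kwargs": {
  "moves": [
    [[0,7.8,-2.5,-3,0,0,0],[0,7.8,-2.5,-3,0,0,0],[0,0,0,0,0,0,0]]
  ]
}}

```text
time_s: 14.33
tcp_pos: [0.5787, -0.081, 0.1046]
orientation: [0.119, 0.698, 0.118, -0.696]
force: [0.1, 1.2, 4.1]
finger_gap: 0.0127
```

{"fn": "move_arm", "kwargs": {
  "moves": [
    [[0,15.4,-5.5,-6,0,0,0],[0,15.4,-5.5,-6,0,0,0],[0,15.4,-5.5,-6,0,0,0],[0,7.8,-2.5,-3,0,0,0],[0,7.8,-2.5,-3,0,0,0]]
  ]
}}

```text
time_s: 14.75
tcp_pos: [0.624, -0.1216, 0.1045]
orientation: [-0.26, -0.656, -0.263, 0.658]
force: [-7.2, 3.8, 8.3]
finger_gap: 0.0127
```

```bash
cat > arc.py <<'E'
from h import *
import sys
s,t,R=state(); H=np.array([.7023,.0108]); r=t[:2]-H
print("r",np.hypot(*r)*1000,"gate deg",np.degrees(np.arctan2(r[1],r[0]))%360-13.4-180-np.degrees(np.arctan2(45,150)),"yaw",np.degrees(np.arctan2(R[1,1],R[0,1]))+76.6,np.round(s['force'],1),np.round(s['moment'],2),s['finger_gap'],np.round(s['q'],2),s['time_s'],"z",t[2])
E
python3 arc.py; python3 look.py pics/c9.png
```

```text
r 153.85288238600359 gate deg 29.295383338977988 yaw 29.94230488754657 [-7.2  3.8  8.3] [ 0.58  1.44 -0.14] 0.012652093036865854 [ 0.63  0.44 -0.61  1.61  0.26  1.18 -0.85] 14.75 z 0.104547001201555
[ 0.624  -0.1216  0.1045] -46.7 [-7.2  3.8  8.3] [ 0.58  1.44 -0.14] 0.0127 q [ 0.63  0.44 -0.61  1.61  0.26  1.18 -0.85] 14.75
```

View pics/c9.png

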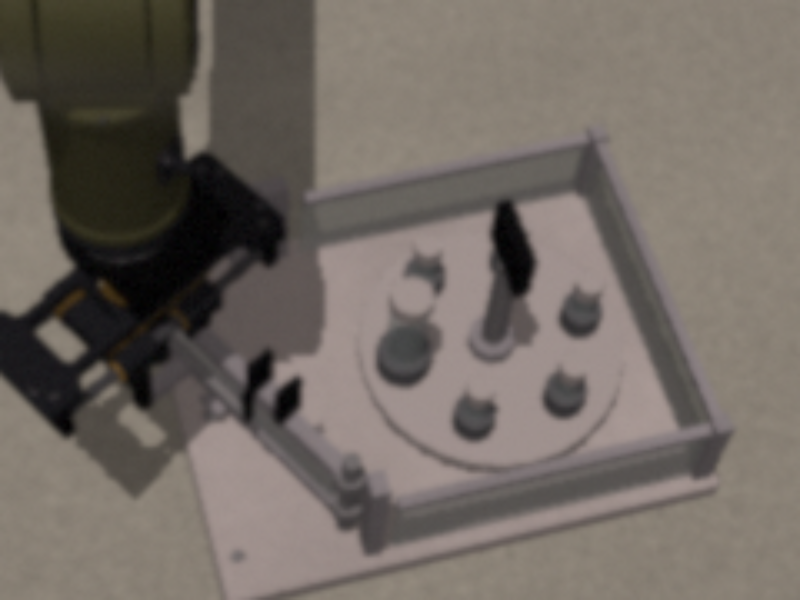

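The gate is following, about 30° open, and the tall tube has stayed in place. The force is tangential, from the detent. Continue.

{"fn": "move_arm", "kwargs": {
  "moves": [
    [[0,7.8,-2.5,-3,0,0,0],[0,7.8,-2.5,-3,0,0,0],[0,7.8,-2.5,-3,0,0,0],[0,7.8,-2.5,-3,0,0,0],[0,15.4,-5.5,-6,0,0,0],[0,15.4,-5.5,-6,0,0,0]]
  ]
}}

```text
time_s: 15.3
tcp_pos: [0.687, -0.1422, 0.1046]
orientation: [0.392, 0.588, 0.393, -0.588]
force: [-2.4, 3.6, 4.1]
finger_gap: 0.0126
```

```bash
python3 arc.py
```

```text
r 153.78906296045935 gate deg 54.20564426828449 yaw 54.09824715241194 [-2.4  3.6  4.1] [0.89 0.4  0.03] 0.012633434496760592 [ 0.62  0.59 -0.65  1.43  0.36  1.25 -0.46] 15.3 z 0.10458360513272706
```

{"fn": "move_arm", "kwargs": {
  "moves": [
    [[0,15.4,-5.5,-6,0,0,0],[0,15.4,-5.5,-6,0,0,0],[0,12.9,-4.5,-5,0,0,0],[0,7.8,-2.5,-3,0,0,0],[0,0,0,0,0,0,0],[0,0,0,0,0,0,0],[0,0,0,0,0,0,0]]
  ]
}}

```text
time_s: 15.88
tcp_pos: [0.741, -0.1379, 0.1046]
orientation: [0.487, 0.512, 0.489, -0.512]
force: [-2.6, 2.7, 5.0]
finger_gap: 0.0129
```

```bash
python3 arc.py;  python3 look.py pics/c10.png
```

```text
r 153.61496896636194 gate deg 74.48067320139631 yaw 73.86300239988385 [-2.6  2.7  5. ] [0.6  0.59 0.02] 0.0128607670623681 [ 0.58  0.71 -0.69  1.26  0.44  1.32 -0.15] 15.8833 z 0.10461830985070705
[ 0.741  -0.1379  0.1046] -2.7 [-2.6  2.7  5. ] [0.6  0.59 0.02] 0.0129 q [ 0.58  0.71 -0.69  1.26  0.44  1.32 -0.15] 15.8833
```

View pics/c10.png

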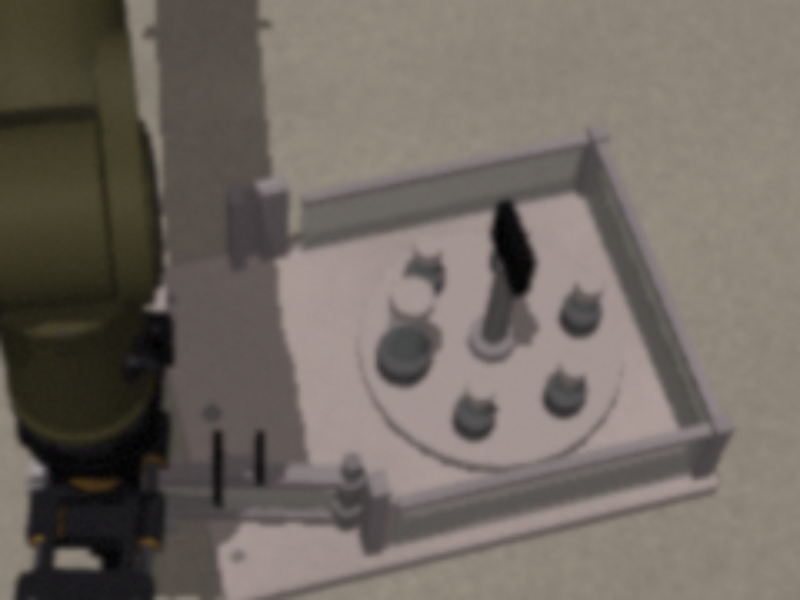

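The gate points straight along world −y, about 74° open, held by the fingers with steady forces. The tall tube is still at the gate. I hand the job in.

```bash
python3 -c "
from rig import workorder; print(workorder.job_done())"; python3 arc.py
```

```text
the job is handed in; nothing more can be done
None
the job is handed in; nothing more can be done
```

The job is done and handed in at 15.9 s: the tall tube is at the gate, both catches are squeezed in order, and the gate is held wide open.

- **Carousel:** I turned it counter-clockwise. The bar slipped a little in the jaws at first, so I gripped harder and turned it about 10° further. After release, the tube positions gave about +1° and the bar's outline about −3° to 0°. I took that as clicked in, though I had no direct reading of the click.
- **Catches:** I squeezed the one by the latch post first (gap 31.7 mm), then the one nearer the hinge (gap 31.2 mm). Fully in is 32 mm, and both showed squeezed in the picture.
- **Gate:** I gripped the pull and swung the gate past its detent to about 74°. The last picture and the tool's position agree on that angle. It was held with a 45 N grip, and the force on the wrist was about 6 N.

**Disagreements:**
- The finger gap on the 14 mm pull read 12.7 mm, but the gate followed the fingers throughout.
- A first overlap test on the bar peaked at −9°. I set it aside because the fit was poor, and the other two checks above agreed with each other.

I did not look at the tip box, bottle and beaker again at the end, but the arm stayed well above or clear of them.

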